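# Line up the quarter-turn fastener and hold the lamp-bay cover shut

### The job

The lamp-bay cover on the analyser stands proud because its slotted brass quarter-turn fastener was left crosswise. Pull the orange wide-blade screwdriver out of the tool stand, set its blade in the slot and turn the fastener anticlockwise (seen from above) until the slot lines up with the red marks, then push the cover down with the blade still in the slot until it sits fully home on its seal. Finish while still gripping the upright screwdriver and holding the cover pressed shut with it, ready for a dark reading, and leave the other tools and glassware where they stand.

Things in the scene. Friction and masses are not known exactly. Their poses are not given: they have to be found in the camera images.
- driver: Wide-blade screwdriver, 172 mm long, 0.13 to 0.2 kg, orange hexagonal handle; starts upright, blade down, in a hole of the stand. Origin: middle of the blade's tip; z up the shank, x across the blade's 16 mm width, y through its thickness (2.4 mm, 1.6 mm at the very tip). Blade full width for 16 mm, then an 8 mm shank. A black collar (29 mm across, 80 mm above the tip) rests on the stand
- driver_grip (a point): On the screwdriver's axis, 130 mm above the blade's tip: a good place to grip, axes as driver. The orange hexagon reaches from 94 to 156 mm above the tip, black cap to 172 mm. It is 28 mm across flats; one pair of flats faces +y and -y, the others lie 60 degrees either side, so fingers closing along y or 60 degrees off it meet flats squarely
- stand: Grey tool stand, fixed, 210 mm (its x) by 75 mm (its y), 90 mm high, origin at the centre of its underside. Its top plate has three 21 mm through holes on its x axis, at -68, 0 and +68 mm, each holding one tool upright; which tool stands where changes
- nut_driver: Blue-handled nut driver in the stand, same handle size as the screwdriver, not to be taken. Origin at its tip, z up
- cross_driver: Green-handled cross-point screwdriver in the stand, same handle size, not to be taken. Origin at its tip, z up
- analyser: Cream bench spectrophotometer, fixed, 320 mm deep (its x, front at -x) by 440 mm wide (its y), top at 150 mm; origin at the centre of its underside. Sloped keypad console and sample lid (up to 161 mm high) on its right half (-y), the grey lamp-bay cover on its left half (+y)
- cover (a joint): Lamp-bay cover (rad): light grey plate 170 mm front to back, 180 mm wide, 4 mm thick, hinged at its back edge. 0 = shut, top face 154 mm above the bench; starts about 0.06 open on its springy seal. Pushed at the fastener, 140 mm before the hinge, it needs up to 7 N to shut, and springs up if let go. With the slot well off the marks (over 0.25 rad) a cross-bar below stops it after 1 to 2 mm
- fastener (a joint): Angle of the quarter-turn fastener (rad): grows as it is turned anticlockwise seen from above. 0 = slot crosswise to the red marks, 1.571 = slot in line with the marks; stops at 0 and at 1.61. It starts between 0.15 and 0.5. Friction holds it where it is left; turning it takes about 0.06 to 0.1 N m
- slot (a point): Middle of the floor of the fastener's slot. The frame turns with the fastener: x along the slot, z up along the fastener's axis. The brass head is 34 mm across and stands 8 mm above the cover; the slot runs right across it, is 6.2 mm wide with 2.5 mm chamfers on both lips, and is 5.5 mm deep from the head's top to this point
- marks (a point): Point on the cover's top face under the centre of the fastener head, 30 mm from the cover's front edge and midway across it. Frame of the cover: x points along the two red index marks painted before and behind the head, towards the hinge; z up
- amber_jar: Amber jar with black lid, 72 mm across, 100 mm high, front left; bystander, origin under its centre
- clear_jar: Clear jar with black lid, 64 mm across, 85 mm high, left, beside the stand; bystander, origin under its centre
- wash_bottle: White wash bottle with red cap and bent spout, 74 mm across, 215 mm high, right side; bystander, origin under its centre
- beaker: Glass beaker, 70 mm across, 90 mm high, front right; bystander, origin under its centre
- cuvette_rack: Blue rack of clear cuvettes, 75 by 160 mm, 50 mm high, front right; bystander, origin under its centre
There are look-alikes about, which are no part of the job. There is more than one size of the driver; the job needs the larger.

How it is judged (in metres and radians):
On the way, in this order (a step that is already met when the one before it is completed fails the run):
1. the screwdriver, gripped, is drawn clear of the stand (z of driver in the frame of stand above 0.092 m and contact force between the fingers and driver above 1 N), for 0.1 s.
2. with the blade in the slot, the fastener is turned until its slot lines up with the marks (within 0.22 rad) (angle between the x axis of slot and the x axis of marks, either way round below 0.22 rad and distance between driver and slot below 0.01 m and contact force between the fingers and driver above 1 N), for 0.1 s.
At the end, for the whole second after the job is handed in: Through the last second the slot is within 0.22 rad of the marks, the cover within 0.01 rad (1.5 mm at its front edge) of shut, and the screwdriver, in the fingers and upright within 15 degrees, has its tip within 8 mm of the middle of the slot's floor and presses there with over 2 N (angle between the x axis of slot and the x axis of marks, either way round below 0.22 rad and value of joint cover below 0.01 rad and distance between driver and slot below 0.008 m and angle between driver's own z axis and vertical below 0.26 rad and contact force between driver and analyser above 2 N and contact force between the fingers and driver above 1 N); the arm keeps its last pose, push and grip.
It fails at once if another tool is pulled out of or knocked about in the stand (moved over 20 mm) (distance of any of nut_driver, cross_driver from where it was at the start of the episode above 0.02 m).
It fails at once if a bystander on the bench is moved over 20 mm (distance of any of amber_jar, clear_jar, wash_bottle, beaker, cuvette_rack from where it was at the start of the episode above 0.02 m).
It also fails if it takes over 38 s, if anything falls off the work surface, if the arm or the gripper's body presses on something with over 40 N, if the wrist force passes 120 N, or if a joint passes its speed limit or range.

### The arm

A 7-joint arm with a two-finger parallel gripper is mounted at the origin on the work surface. World frame = base frame: x ahead of the robot, y to its left, z up, the work surface at z = 0. Lengths are in m, angles in degrees, forces in N, time in s.
With the tool pointing down it reaches from about 0.425 to 1.025 m from the base axis. Payload 3.6 kg.
Tool frame: the origin (TCP) lies on the centre line of the jaws, within the pads' length; the fingertips stand manip.tcp_to_tips ahead of it and the grasp point (between the pads) lies 5 mm behind it (manip.tcp_to_tips is the distance from the TCP to the fingertips, in m); x points along the fingers, y is the direction in which the jaws open and shut, and the axes are right-handed (so a half turn about x gives the same grasp; the last joint's range is limited). The gripper opens to 85 mm and grips with 20 to 120 N. Pads are 22 mm wide; open, the fingers measure 114 mm over their backs; the gripper's body (76 mm by 85 mm) begins 54 mm behind the grasp point. The pads swing forward as they close: fully open they stand 13 mm farther back than shut.
Start: joints at [67.007, 33.873, 2.773, 92.16, -1.908, 54.013, -1.931], TCP at [0.22, -0.691, 0.219] pointing down, gripper open.
Joint ranges: [-153.93, 153.93], [-27.13, 128.08], [-72.61, 78.16], [10.71, 143.7], [-87.88, 267.88], [4.46, 118.87], [-176.78, 176.78]. Speed limits (degrees/s): [147.25, 147.25, 180, 180, 180, 180, 180].

### API

Orientations are given as [roll, pitch, yaw] about the fixed x, y, z axes, in that order (R = Rz(yaw) Ry(pitch) Rx(roll)).
In Python, from rig import manip gives the robot as it stands. Calls block until the motion is done:
- manip.movep(position, orientation): joint-space move of the TCP to a pose.
- manip.servo_line(position, orientation=None, v=0.15, contact_N=None): straight line of the TCP; orientation=None keeps the orientation; v is the mean speed in m/s. With contact_N (N) it stops when the force on the tool has changed by that much, and returns True; else False.
- manip.movej(angles): joint-space move.
- manip.move_gripper(opening, force=None): finger opening in m; force is the grip in N (None keeps the last); returns when the fingers have stopped.
- manip.wait(seconds).
- manip.solve_ik(position, orientation): joint angles nearest the present ones, or None.
- manip.read_state(): the state.
- manip.read_camera(name): name is "scene" or "top"; returns the picture (420x560x3 uint8, red, green, blue); there is no depth.
- manip.get_calibration(name): a dict with "K" (3x3 intrinsics, pixels), "D" ([k1, k2, p1, p2, k3] as OpenCV has them; the pictures are not rectified), "world_to_cam" (4x4, takes a point from world to camera coordinates). Camera axes: x right, y down, z forward; pixel columns grow to the right and rows downward; lengths in m; the calibration is good to about 2 mm. A picture is of the moment at which its call begins. get_calibration takes no time and is no camera call.
A pose or a line that the arm cannot do raises manip.PlanningError and nothing moves.
- manip.hand_in(): hands the job in, once; it reports no verdict.
The state is a dict: "time_s": time; "qpos": joint angles; "joint_vel": joint speeds; "joint_efforts": joint torques, N m; "ee_pos": TCP position; "eef_rot": TCP orientation; "force": force on the tool from outside, world axes, zero at the start; "wrist_torque": the same for the moment, N m; "finger_gap": finger opening in m.
Only numpy, scipy, OpenCV 4.12 (cv2) and the standard library are available. Lean on these libraries where they do the work, as an engineer would, in place of code of your own. Each camera call takes 0.05 s, during which the arm holds its last target. There are 200 camera calls.

## Working session

There is one attempt and no reset: what is moved stays moved. The work goes in short steps, each a Python script; the robot and the scene stay as the last script left them, time stands still between calls to the robot, and variables do not carry over. Pictures are saved under pics/ and viewed, about 8 in all and at most 12, crops included, and the job is handed in when it is done.

```bash
ls; mkdir -p pics; python3 - <<'E'
from rig import manip
import cv2,numpy as np
for n in("scene","top"):
    im=manip.read_camera(n); cv2.imwrite(f"pics/{n}0.png",im[:,:,::-1])
    c=manip.get_calibration(n); print(n,np.round(c["K"],1).tolist(),c["D"],np.round(c["world_to_cam"],4).tolist())
print(manip.tcp_to_tips,manip.read_state())
E
```

```text
pics
scene [[410.2, 0.0, 276.8], [0.0, 410.2, 206.4], [0.0, 0.0, 1.0]] [-0.00811866  0.          0.          0.          0.        ] [[-0.4426, 0.8966, -0.0177, 0.2376], [0.6342, 0.299, -0.7131, -0.2273], [-0.634, -0.3268, -0.7009, 1.5765], [0.0, 0.0, 0.0, 1.0]]
top [[401.8, 0.0, 283.6], [0.0, 401.8, 215.0], [0.0, 0.0, 1.0]] [-0.10174719  0.          0.          0.          0.        ] [[0.0277, -0.9993, 0.0245, -0.0452], [-0.9911, -0.0307, -0.1292, 0.5056], [0.1299, -0.0207, -0.9913, 1.3039], [0.0, 0.0, 0.0, 1.0]]
0.014 {'time_s': 0.1, 'qpos': array([67.00579177, 33.92222683,  2.76717769, 92.22996649, -1.90868737,
       54.01209811, -1.93099941]), 'joint_vel': array([ 0.11694331, -0.05958551, -0.0139594 , -0.2877114 , -0.02075107,
        0.00286269, -0.01584857]), 'joint_efforts': array([ 4.06026724e-03, -5.49997866e+01,  1.55285060e+00, -1.98823035e+01,
        9.66951367e-03,  3.83083971e-03, -5.35302661e-06]), 'ee_pos': array([ 0.21944299, -0.69017032,  0.21742702]), 'eef_rot': array([-87.15959713,  89.88182006, 110.48183359]), 'force': array([ 0.21363278, -0.70686164, -0.05780161]), 'wrist_torque': array([-0.02928809, -0.06435681, -0.02171572]), 'finger_gap': 0.0853585905827131}
```

View pics/scene0.png

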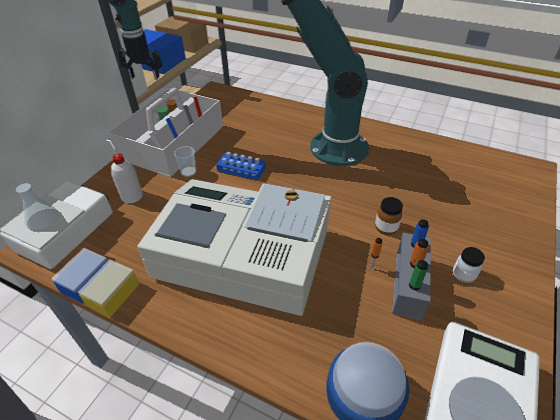

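View pics/top0.png

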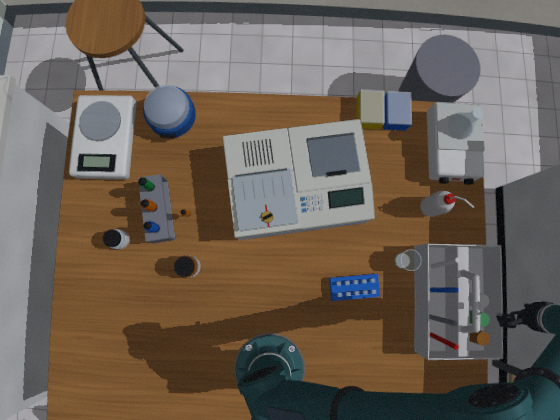

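Top view: the stand is at about (155,208) with blue, orange and green handles in a row, and orange in the middle. A small look-alike orange driver is at (184,212). The fastener is at about (267,216). The scene view has the driver at (420,250) and the fastener at (291,195). Next I'll zoom in on both.

```bash
cat > h.py <<'E'
import cv2,numpy as np
from rig import manip
def ray(n,uv):
    c=manip.get_calibration(n);T=np.array(c["world_to_cam"]);R,t=T[:3,:3],T[:3,3]
    p=cv2.undistortPoints(np.array([[uv]],float),np.array(c["K"]),np.array(c["D"]))[0,0]
    return -R.T@t,R.T@np.array([p[0],p[1],1.])
def onz(n,uv,z):
    o,d=ray(n,uv);return o+d*(z-o[2])/d[2]
def tri(u1,u2):
    A=np.zeros((3,3));b=np.zeros(3);L=[]
    for n,u in(("top",u1),("scene",u2)):
        o,d=ray(n,u);d=d/np.linalg.norm(d);P=np.eye(3)-np.outer(d,d);A+=P;b+=P@o;L.append((o,P))
    x=np.linalg.solve(A,b);return x,[np.linalg.norm(P@(x-o)) for o,P in L]
def proj(n,X):
    c=manip.get_calibration(n);T=np.array(c["world_to_cam"])
    return cv2.projectPoints(np.atleast_2d(np.array(X,float)),cv2.Rodrigues(T[:3,:3])[0],T[:3,3],np.array(c["K"]),np.array(c["D"]))[0][:,0]
def blobs(im,lo,hi,box,mn=4):
    x0,y0,x1,y1=box;h=cv2.cvtColor(im[y0:y1,x0:x1],cv2.COLOR_RGB2HSV)
    m=cv2.inRange(h,lo,hi);n,_,s,c=cv2.connectedComponentsWithStats(m)
    return [(int(s[i][4]),np.round(c[i]+[x0,y0],2).tolist(),s[i][:4].tolist()) for i in range(1,n) if s[i][4]>=mn]
E
python3 - <<'E'
import cv2,numpy as np
from h import *
t=cv2.imread("pics/top0.png");s=cv2.imread("pics/scene0.png")
def c(im,x,y,w,h,k):return cv2.resize(im[y:y+h,x:x+w],(w*k,h*k),interpolation=cv2.INTER_CUBIC)
a=np.hstack([c(t,130,170,65,75,6)[:290*1+160],c(t,245,195,45,50,9)[:450]][:2])
b=np.hstack([c(s,370,215,65,100,6)[:600],c(s,265,175,60,50,6).copy() if 0 else np.vstack([c(s,265,175,55,40,7),np.zeros((320,385,3),np.uint8)])])
cv2.imwrite("pics/c1.png",a);cv2.imwrite("pics/c2.png",b)
for n,box,f in(("top",(130,170,195,245),t),("scene",(365,210,435,320),s)):
    f=f[:,:,::-1]
    for nm,lo,hi in(("or",(5,150,60),(18,255,255)),("bl",(105,120,40),(125,255,255)),("gr",(50,100,30),(85,255,255))):print(n,nm,blobs(f,lo,hi,box))
for n,box,f in(("top",(225,160,300,245),t),("scene",(240,170,335,250),s)):
    f=f[:,:,::-1]
    for nm,lo,hi in(("red",(0,150,80),(6,255,255)),("red2",(172,150,80),(180,255,255)),("brass",(18,110,60),(32,255,255))):print(n,nm,blobs(f,lo,hi,box,2))
E
```

```text
top or [(1878, [166.05, 205.74], [0, 0, 65, 75]), (86, [150.31, 205.97], [12, 30, 15, 11]), (8, [157.5, 244.0], [24, 74, 8, 1])]
top bl [(92, [152.79, 227.15], [14, 51, 16, 12])]
top gr [(87, [147.92, 184.87], [11, 7, 13, 14])]
scene or [(180, [389.03, 216.72], [12, 0, 25, 13]), (4, [374.0, 222.5], [9, 11, 1, 4]), (13, [412.85, 228.77], [45, 14, 6, 9]), (52, [384.17, 231.79], [10, 16, 22, 10]), (5, [406.8, 230.6], [40, 20, 4, 2]), (129, [375.98, 248.56], [6, 30, 12, 17]), (222, [418.09, 253.78], [46, 32, 18, 24]), (4, [395.0, 259.5], [30, 48, 1, 4]), (5, [392.0, 296.0], [27, 84, 1, 5])]
scene bl [(198, [418.53, 233.63], [46, 14, 18, 21])]
scene gr [(251, [417.41, 276.58], [45, 52, 18, 26])]
top red [(2, [266.0, 209.5], [41, 49, 1, 2]), (2, [268.0, 223.5], [43, 63, 1, 2])]
top red2 []
top brass [(29, [265.28, 213.86], [37, 52, 9, 6]), (33, [268.64, 218.82], [39, 55, 9, 7])]
scene red [(5, [288.6, 202.0], [48, 30, 2, 5])]
scene red2 []
scene brass [(21, [290.9, 191.38], [47, 20, 10, 4]), (46, [291.07, 196.74], [46, 25, 11, 5])]
```

View pics/c1.png

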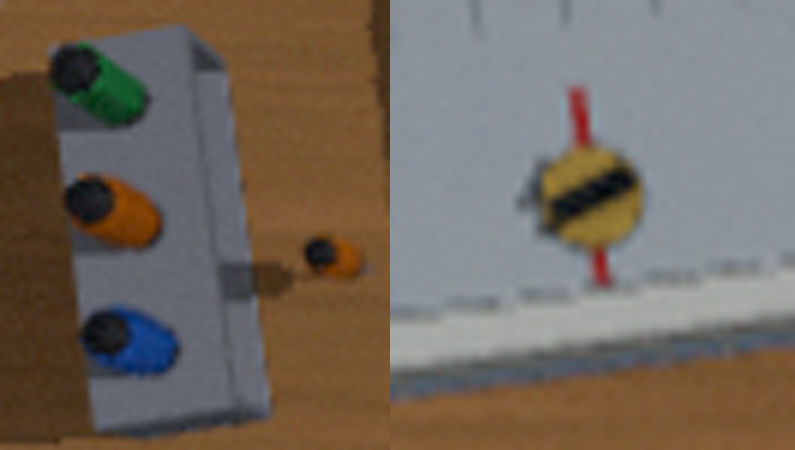

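View pics/c2.png

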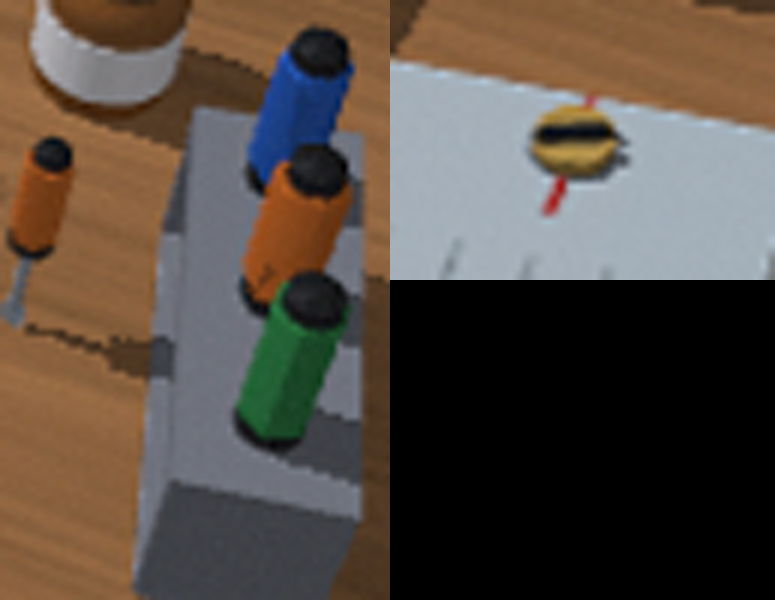

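The crops show these, in crop pixels:
- **Stand:** three drivers with orange in the middle, handle about (115,212) in the top crop.
- **Fastener:** brass head at about (592,197) with the slot rising to the right at about 24°. The red marks run from (578,90) to (602,283), and the front edge is below.

Next I'll compute positions.

```bash
python3 - <<'E'
from h import *
def vplane(n,uv):
    o,d=ray(n,uv);nn=np.array([d[1],-d[0]])/np.hypot(*d[:2]);return nn,nn@o[:2]
t=cv2.imread("pics/top0.png")[:,:,::-1];s=cv2.imread("pics/scene0.png")[:,:,::-1]
P={}
# top blob / scene blob ; vertical-plane intersection
for nm,a,b in(("or",(150.31,205.97),(418.09,253.78)),("bl",(152.79,227.15),(418.53,233.63)),("gr",(147.92,184.87),(417.41,276.58))):
    (n1,c1),(n2,c2)=vplane("top",a),vplane("scene",b)
    P[nm]=np.linalg.solve([n1,n2],[c1,c2]); print(nm,P[nm], "tri",tri(a,b), "onz135",onz("top",a,.135)[:2],onz("scene",b,.135)[:2])
print("ax",np.degrees(np.arctan2(*(P["gr"]-P["bl"])[::-1])),np.linalg.norm(P["gr"]-P["bl"]),(P["gr"]+P["bl"])/2)
cap_t=(130+92/6-.5,170+198/6-.5);cap_s=(370+319/6-.5,215+172/6-.5)
print("cap",tri(cap_t,cap_s))
ft=(245+(592-390)/9-.5,195+197/9-.5);fs=(265+(574-390)/7-.5,175+135/7-.5)
print("fast",ft,fs,tri(ft,fs),onz("top",ft,.169),onz("scene",fs,.169))
q=lambda x,y:onz("top",(245+(x-390)/9-.5,195+y/9-.5),.162)[:2]
m=q(578,90)-q(602,283);l=q(635,178)-q(550,215)
print("marks yaw",np.degrees(np.arctan2(m[1],m[0])),"slot",np.degrees(np.arctan2(l[1],l[0])), "mark mid",(q(578,90)+q(602,283))/2)
# image shading profile of orange handle across axis (scene, upscaled rows)
h=cv2.cvtColor(s,cv2.COLOR_RGB2HSV)
for n,im in(("scene",s),("top",t)):
    x,y=P["or"];base=proj(n,[x,y,.108])[0];top=proj(n,[x,y,.162])[0];d=(top-base)/np.linalg.norm(top-base);e=np.array([-d[1],d[0]])
    L=np.linalg.norm(top-base);f=(.35,.85)
    off=np.arange(-8,8.1,.5);pr=[np.mean([cv2.getRectSubPix(im,(1,1),tuple((base+d*L*k+e*o).astype(float).tolist()))[0,0].astype(float) for k in np.linspace(*f,12)],axis=0) for o in off]
    print(n,base,top,[(o,int(p[0]),int(p[2])) for o,p in zip(off,pr)])
for nm,yaw in(("or",0),):
    pass
E
```

```text
or [0.5102806  0.38752262] tri (array([0.50972497, 0.38706586, 0.12884673]), [np.float64(0.0005084473162433474), np.float64(0.0005084473162433587)]) onz135 [0.50895506 0.3846044 ] [0.51503355 0.38741073]
bl [0.44386719 0.37341049] tri (array([0.44378362, 0.37331472, 0.1318257 ]), [np.float64(0.00010353206561363918), np.float64(0.00010353206561368815)]) onz135 [0.44352159 0.37223778] [0.44686454 0.3733983 ]
gr [0.57798831 0.40181551] tri (array([0.57708536, 0.40124188, 0.12441621]), [np.float64(0.0006709528458870579), np.float64(0.0006709528458870137)]) onz135 [0.57513574 0.39710477] [0.58541577 0.40146475]
ax 11.95777046318244 0.13709602236575252 [0.51092775 0.387613  ]
cap (array([0.51322306, 0.38930018, 0.17501375]), [np.float64(7.677486024134492e-05), np.float64(7.677486024132021e-05)])
fast (266.94444444444446, 216.38888888888889) (290.7857142857143, 193.78571428571428) (array([0.48360344, 0.02126784, 0.16964467]), [np.float64(0.0007613207302063097), np.float64(0.0007613207302063108)]) [0.48338512 0.02198143 0.169     ] [0.48324344 0.02026697 0.169     ]
marks yaw 8.9261938716418
[... 1342 characters left out ...]
(np.float64(-4.0), 91, 12), (np.float64(-3.5), 100, 5), (np.float64(-3.0), 104, 5), (np.float64(-2.5), 108, 6), (np.float64(-2.0), 108, 5), (np.float64(-1.5), 106, 5), (np.float64(-1.0), 104, 7), (np.float64(-0.5), 103, 11), (np.float64(0.0), 104, 13), (np.float64(0.5), 104, 13), (np.float64(1.0), 107, 13), (np.float64(1.5), 115, 12), (np.float64(2.0), 121, 10), (np.float64(2.5), 124, 8), (np.float64(3.0), 124, 5), (np.float64(3.5), 125, 4), (np.float64(4.0), 125, 7), (np.float64(4.5), 120, 23), (np.float64(5.0), 114, 51), (np.float64(5.5), 108, 79), (np.float64(6.0), 103, 98), (np.float64(6.5), 100, 107), (np.float64(7.0), 100, 111), (np.float64(7.5), 100, 112), (np.float64(8.0), 100, 112)]
```

```bash
python3 - <<'E'
from h import *
print("small cap",tri((184.,211.8),(378.3,240.3)))
yaws=[32,212]
for y in yaws: print(y,manip.solve_ik([.511,.3877,.137],[0,90,y]),manip.solve_ik([.4835,.0215,.31],[0,90,y]))
y=min(yaws,key=lambda y:abs(manip.solve_ik([.511,.3877,.137],[0,90,y])[6]))
O=[0,90,y]
p=manip.read_state()["ee_pos"]
manip.move_gripper(.055,force=40)
manip.servo_line([p[0],p[1],.40],v=.25)
manip.movep([.511,.3877,.30],O)
print(manip.servo_line([.511,.3877,.137],O,v=.12,contact_N=10))
manip.move_gripper(.02,force=60)
s=manip.read_state();print(y,s["time_s"],s["ee_pos"],s["finger_gap"],s["force"],s["qpos"])
E
```

```text
small cap (array([0.49659482, 0.282854  , 0.11537857]), [np.float64(4.413818880021751e-05), np.float64(4.413818880029889e-05)])
32 [ -2.85104901  47.7504254  -61.57254524 105.17907175  49.46645901
  58.92664384  36.87124746] [ 41.4539492   18.20472985 -61.03532325 114.80566198  18.88950941
  57.59667362  93.2915107 ]
212 [ -20.50735042   36.35787536  -30.39439419  105.93106153   25.31694601
   44.54020225 -122.4253254 ] [ 12.23235562  11.23691388 -23.48495701 115.7730282    5.50635869
  54.02603894 -72.09099518]
False
32 7.1417 [0.51124813 0.38823664 0.13788177] 0.027271395453110664 [-0.26591352 -0.21989227  5.23181146] [ -6.75750854  43.72852488 -53.561083   105.29145875  43.42657488
  54.02491567  41.83745337]
```

Gap of 27.3 mm means the jaws are on the flats. Now lift and look at the blade.

```bash
python3 - <<'E'
from h import *
manip.move_gripper(.02,force=110)
p=manip.read_state()["ee_pos"]
manip.servo_line([p[0],p[1],.34],v=.15)
s=manip.read_state();x=s["ee_pos"];print(s["time_s"],x,s["finger_gap"],s["force"],s["eef_rot"],s["qpos"][6])
tiles=[]
for y in (32,):
    im=manip.read_camera("scene");u=proj("scene",[[x[0],x[1],x[2]-.127],[x[0],x[1],x[2]-.05]]);print(u)
    tiles.append(im)
    im2=manip.read_camera("top");u2=proj("top",[[x[0],x[1],x[2]-.127]]);print(u2)
    c=lambda im,u:cv2.resize(im[int(u[1])-25:int(u[1])+25,int(u[0])-25:int(u[0])+25],(390,390),interpolation=cv2.INTER_CUBIC)
    cv2.imwrite("pics/b1.png",np.hstack([c(im,u[0]),c(im2,u2[0])])[:,:,::-1])
E
```

```text
8.8583 [0.51106494 0.38778244 0.33878062] 0.0254006767609218 [-0.55531365  0.61441549 -1.78451939] [-167.26948889   89.87789586 -135.26543981] 52.28440875286965
[[425.82279917 232.30802783]
 [433.91159762 209.4563706 ]]
[[141.35059449 201.22148966]]
```

View pics/b1.png

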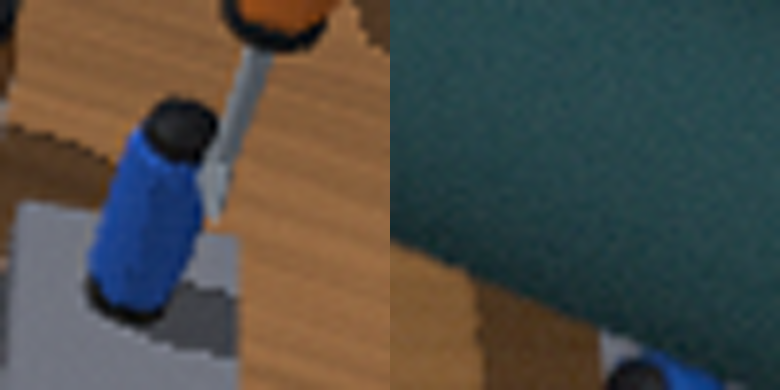

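The scene crop shows the blade's lower edge at about (203,195) to (220,218). That points along the camera direction, so blade x probably equals the tool yaw, not ±60°. I'll move above the fastener with the blade aligned to the slot under that guess and check broadside.

```bash
python3 - <<'E'
from h import *
F=[.4835,.0215]
for y in (-64.5,-20,27,115.5,160,207): print(y,np.round(manip.solve_ik(F+[.36],[0,90,y]),0),np.round(manip.solve_ik(F+[.29],[0,90,y]),0))
y=-64.5 if abs(manip.solve_ik(F+[.36],[0,90,-64.5])[6])<165 and abs(manip.solve_ik(F+[.36],[0,90,27])[6])<165 else 115.5
manip.movep([.50,.0215,.34],[0,90,y])
s=manip.read_state();x=s["ee_pos"];print(y,s["time_s"],x,s["finger_gap"],s["force"],s["wrist_torque"],np.round(s["qpos"]))
im=manip.read_camera("scene");u=proj("scene",[[x[0],x[1],x[2]-.127]])[0]
im2=manip.read_camera("top");u2=proj("top",[[x[0],x[1],x[2]-.127]])[0];print(u,u2)
cv2.imwrite("pics/s2.png",im[:,:,::-1]);cv2.imwrite("pics/t2.png",im2[:,:,::-1])
c=lambda im,u:cv2.resize(im[int(u[1])-25:int(u[1])+25,int(u[0])-25:int(u[0])+25],(390,390),interpolation=cv2.INTER_CUBIC)
cv2.imwrite("pics/b2.png",np.hstack([c(im,u),c(im2,u2)])[:,:,::-1])
E
```

```text
-64.5 [ 33.  11. -47. 111.   9.  62.   7.] [ 29.  16. -45. 117.  14.  53.   3.]
-20 [ 43.  14. -60. 111.  14.  63.  47.] [ 39.  19. -58. 116.  20.  55.  40.]
27 [ 50.  19. -73. 111.  20.  65.  87.] [ 46.  24. -70. 116.  27.  58.  80.]
115.5 [ -64.   14.   69.  114.  -15.   61. -142.] [ 41.  20. -61. 116.  21.  56. 174.]
160 [-64.  14.  69. 114. -15.  61. -98.] [-60.  22.  69. 120. -26.  55. -87.]
207 [-48.   9.  46. 114.  -7.  60. -61.] [-46.  15.  46. 119. -14.  51. -55.]
-64.5 10.3333 [0.50039112 0.02321281 0.34027536] 0.025509619648140427 [-0.81798804 -0.01737033 -2.09135771] [ 0.03709457 -0.02869415  0.05146967] [ 31.  14. -46. 111.  12.  60.   5.]
[289.19469849 185.91992526] [266.45797826 208.58523804]
```

View pics/b2.png

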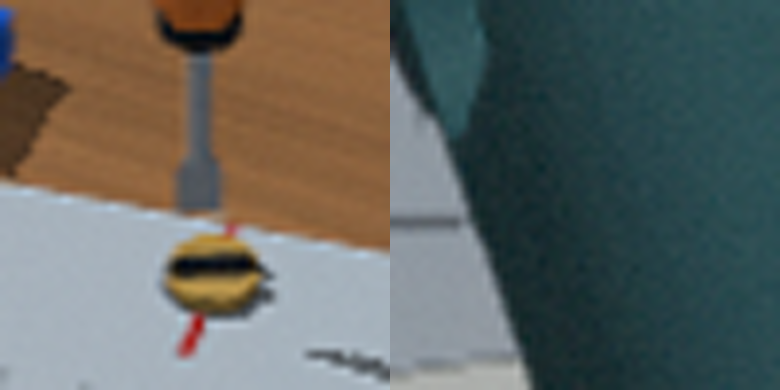

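The blade shows broadside, about 43 px wide at (198,195), so blade x equals the tool yaw. Its tip is within 1 px of the prediction, and the fastener head is at (213,272). Descend to just above the head and check.

```bash
python3 - <<'E'
from h import *
F=[.4835,.0215]
manip.servo_line(F+[.308],[0,90,-64.5],v=.08); manip.wait(.2)
s=manip.read_state();x=s["ee_pos"];print(s["time_s"],x,s["force"],s["eef_rot"][2]-s["eef_rot"][0])
im=manip.read_camera("scene");a=np.radians(-64.5);e=.008*np.array([np.cos(a),np.sin(a),0]);tip=x-[0,0,.127]
u=proj("scene",[tip-e,tip,tip+e]);x0,y0=int(u[1][0])-25,int(u[1][1])-25
print("pred crop",np.round((u-[x0,y0]+.5)*12).tolist(), "floor pred",np.round((proj("scene",[F+[.17]])-[x0,y0]+.5)*12))
cv2.imwrite("pics/b3.png",cv2.resize(im[y0:y0+50,x0:x0+50],(600,600),interpolation=cv2.INTER_CUBIC)[:,:,::-1])
E
```

```text
11.2333 [0.48417051 0.02162209 0.30851768] [-0.11652609 -0.56716149 -2.25043269] -64.50749901524226
pred crop [[342.0, 316.0], [307.0, 316.0], [273.0, 316.0]] floor pred [[308. 350.]]
```

View pics/b3.png

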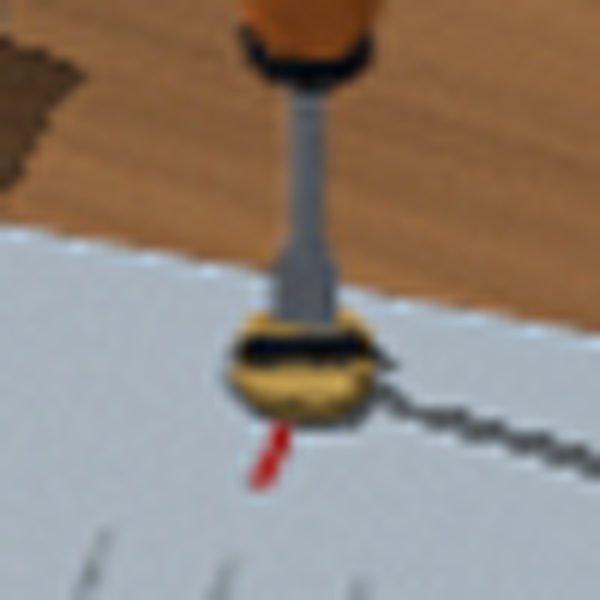

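The tip is at (305,322), directly above the slot centre at (305,350), and the slot is about 4° off the tool yaw. Descend with contact detection.

```bash
python3 - <<'E'
from h import *
F=[.4833,.0215]
f0=manip.read_state()["force"]
r=manip.servo_line(F+[.284],[0,90,-62],v=.03,contact_N=3)
s=manip.read_state();x=s["ee_pos"];print(r,s["time_s"],x,s["force"]-f0,s["wrist_torque"])
im=manip.read_camera("scene")
x0,y0=265,160
cv2.imwrite("pics/b4.png",cv2.resize(im[y0:y0+50,x0:x0+50],(600,600),interpolation=cv2.INTER_CUBIC)[:,:,::-1])
E
```

```text
True 11.8667 [0.48346916 0.02132443 0.29121884] [-0.27291177 -0.89822031  6.16686061] [-0.10569101  0.18227133 -0.06594972]
```

View pics/b4.png

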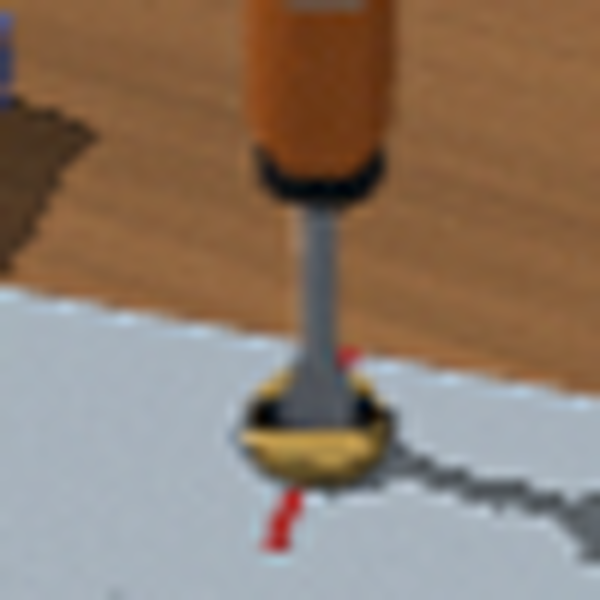

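The blade sits in the slot at (320,415), and the tip is at z ≈ 0.164 as expected. Turn anticlockwise in steps.

```bash
python3 - <<'E'
from h import *
F=[.4833,.0215,.2905]
for y in (-45,-25,-5,8,14,19):
    manip.servo_line(F,[0,90,y],v=.05)
    s=manip.read_state();print(y,round(s["time_s"],2),s["ee_pos"],round(s["eef_rot"][2]-s["eef_rot"][0],1),np.round(s["force"],1),np.round(s["wrist_torque"],3),round(s["finger_gap"],4))
    if abs(s["wrist_torque"][2]+.05)>.5: break
im=manip.read_camera("scene");im2=manip.read_camera("top")
c=lambda im,x,y:cv2.resize(im[y:y+50,x:x+50],(390,390),interpolation=cv2.INTER_CUBIC)
cv2.imwrite("pics/b5.png",np.hstack([c(im,265,165),c(im2,242,190)])[:,:,::-1])
E
```

```text
-45 12.38 [0.48371441 0.02085306 0.2912035 ] -45.0 [-0.9 -1.6  6.3] [-0.47   0.44  -0.004] 0.0253
-25 12.88 [0.48387896 0.02034713 0.29123394] -25.0 [-0.4 -2.2  6.6] [-0.769  0.473 -0.054] 0.0253
-5 13.38 [0.48424652 0.02052337 0.29126662] -5.0 [-1.  -2.6  6.5] [-0.689  0.296 -0.077] 0.0253
8 13.75 [0.48431541 0.02069627 0.29115578] 8.0 [ 0.4 -1.8  6.2] [-0.599  0.21  -0.123] 0.0252
14 14.01 [0.4841936  0.02077728 0.29096586] 13.8 [-0.2 -1.2  4.2] [-0.737  0.004 -0.049] 0.0251
19 14.26 [0.48378981 0.02083321 0.29057722] 18.8 [ 0.1 -2.5  3. ] [-0.767 -0.117  0.019] 0.0255
```

View pics/b5.png

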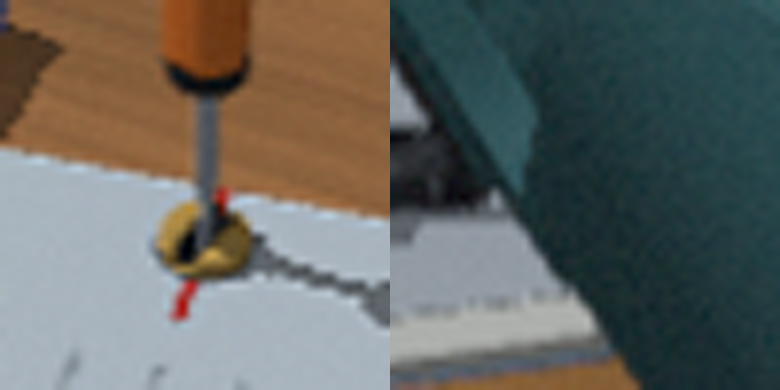

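The slot in the image runs (183,260) to (222,205), still short of the marks line (178,315) to (222,190). This is lag from the blade's play in the slot. Turn further with a little more down-push.

```bash
python3 - <<'E'
from h import *
F=[.4833,.0215,.2905]
for y,z in ((19,.2885),(25,.288),(30,.288),(34,.288)):
    manip.servo_line([.4833,.0215,z],[0,90,y],v=.03)
    s=manip.read_state();print(y,round(s["time_s"],2),s["ee_pos"],round(s["eef_rot"][2]-s["eef_rot"][0],1),np.round(s["force"],1),np.round(s["wrist_torque"],3),round(s["finger_gap"],4))
    if s["wrist_torque"][2]<-.3: break
im=manip.read_camera("scene")
cv2.imwrite("pics/b6.png",cv2.resize(im[165:210,265:310],(585,585),interpolation=cv2.INTER_CUBIC)[:,:,::-1])
E
```

```text
19 14.61 [0.48316237 0.0209344  0.28815706] 19.0 [ 0.1 -2.4  1.1] [-1.002 -0.246 -0.061] 0.0253
25 14.87 [0.48351146 0.02120158 0.2879833 ] 24.8 [ 1.  -3.1  2.1] [-1.1   -0.337 -0.078] 0.0255
30 15.12 [0.48350595 0.02131843 0.28804537] 29.8 [ 1.2 -3.9  2.7] [-1.085 -0.49  -0.026] 0.0252
34 15.37 [0.48354247 0.02145457 0.28809131] 33.8 [ 1.4 -2.6  2.2] [-1.083 -0.446 -0.108] 0.0255
```

View pics/b6.png

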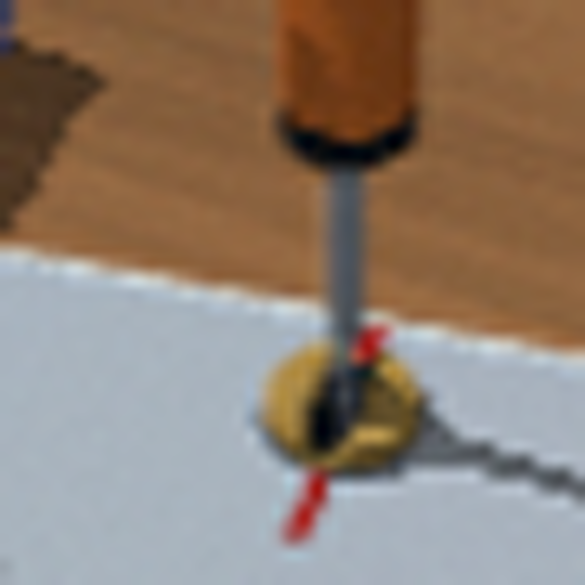

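The slot's lower end at (320,450) now points at the mark at (318,480), so it is roughly aligned. I'll turn until the end stop is felt, then push down.

```bash
python3 - <<'E'
from h import *
def rep(l):
    s=manip.read_state();print(l,round(s["time_s"],2),np.round(s["ee_pos"],4),round(s["eef_rot"][2]-s["eef_rot"][0],1),np.round(s["force"],1),np.round(s["wrist_torque"],3),round(s["finger_gap"],4));return s
P=[.4833,.0215]
for y in (37,40,43):
    manip.servo_line(P+[.288],[0,90,y],v=.03); s=rep(y)
    if s["wrist_torque"][2]<-.25: break
for z in np.arange(.2865,.278,-.0015):
    manip.servo_line(P+[z],[0,90,y],v=.02); s=rep("z%.4f"%z)
    if s["force"][2]>13: break
manip.wait(.5);rep("end")
im=manip.read_camera("scene");cv2.imwrite("pics/s7.png",im[:,:,::-1])
cv2.imwrite("pics/b7.png",cv2.resize(im[165:210,265:310],(585,585),interpolation=cv2.INTER_CUBIC)[:,:,::-1])
E
```

```text
37 15.67 [0.4835 0.0215 0.2881] 36.9 [ 1.5 -3.1  2.3] [-1.039 -0.548 -0.053] 0.0254
40 15.92 [0.4835 0.0215 0.2881] 39.9 [ 1.4 -3.1  2.2] [-1.011 -0.58  -0.143] 0.0259
43 16.17 [0.4835 0.0216 0.2881] 42.8 [ 0.9 -2.1  2.1] [-0.981 -0.608 -0.22 ] 0.0256
z0.2865 16.42 [0.4834 0.0216 0.2866] 43.0 [ 2.  -2.5  4.1] [-0.944 -0.527 -0.111] 0.0252
z0.2850 16.67 [0.4835 0.0216 0.2851] 43.0 [ 1.  -2.7  5. ] [-0.987 -0.46  -0.196] 0.0257
z0.2835 16.92 [0.4838 0.022  0.2842] 43.0 [ 1.3 -2.7  8.2] [-0.916 -0.331 -0.178] 0.0254
z0.2820 17.17 [0.4846 0.0227 0.284 ] 43.0 [-0.1 -2.4 15. ] [-0.989  0.083 -0.168] 0.0252
end 17.67 [0.4846 0.0227 0.284 ] 43.0 [-0.3 -2.7 15.3] [-1.008  0.064 -0.178] 0.0251
```

View pics/b7.png

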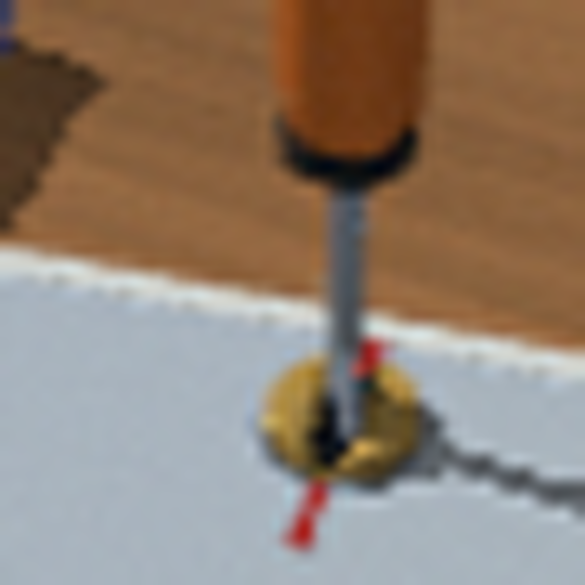

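The cover bottomed at TCP z = 0.284, where 0.2835 was expected, and force rose without further motion, so it is home. One numeric check of slot direction against the marks before handing in.

```bash
python3 - <<'E'
from h import *
im=cv2.imread("pics/s7.png")[:,:,::-1]
print("red",blobs(im,(0,150,70),(8,255,255),(280,185,300,210),2),blobs(im,(172,140,70),(180,255,255),(280,185,300,210),2))
print("brass",blobs(im,(18,110,60),(32,255,255),(280,185,300,210),2))
g=im.max(axis=2);print(g[190:206,284:300])
C=np.array([.4835,.0215,.162])
for y in (-10,0,9,11,20):
    a=np.radians(y);e=np.array([np.cos(a),np.sin(a),0]);print(y,np.round(proj("scene",[C-.014*e,C+.014*e,C]),1).tolist())
for d in(-.025,.025):
    a=np.radians(9);print("mark",np.round(proj("scene",C+[d*np.cos(a),d*np.sin(a),-.008]),1))
E
```

```text
red [(3, [293.0, 192.0], [13, 6, 1, 3]), (2, [289.0, 202.5], [9, 17, 1, 2]), (2, [288.0, 205.5], [8, 20, 1, 2])] []
brass [(58, [291.0, 197.17], [6, 8, 11, 9])]
[[190 188 200 198 188 189 134  84 102 190 217 217 216 217 202 187]
 [190 190 191 192 192 188 132  88  86 157 176 174 201 210 209 212]
 [189 193 192 192 172 175 125 117 114 155 171 181 193 195 195 189]
 [193 194 174 174 175 146 117 130 155 125 156 175 174 191 190 191]
 [192 177 175 174 170 135 116 131  85  46 151 180 173 176 195 190]
 [194 178 177 170 166  99  85 128  85  60  83 153 156 165 195 193]
 [192 175 174 166 142  71  38 117  82  78  96  93  96  88 168 191]
 [175 188 184 162 134  66  30 122  91  80  95  97  94  74  91 169]
 [177 128 142 159  97  17  24  90  92  98  98  99  95  75  95 168]
 [197 127 115 139 101  38  26  36 190 181 129 105  79  81 101 102]
 [192 162  98 114 100  47  26 138 129  95  90  68  68  99 105 108]
 [191 196 182 133  88 102 108 100  88  77  64  76 106 114 109 173]
 [191 191 194 200 158 150 130 148 120  89 103 176 197 196 192 192]
 [189 191 192 197 169 170 172 198 197 198 194 193 190 191 191 190]
 [190 191 195 169 168 169 183 193 190 191 189 188 188 188 189 188]
 [191 191 191 167 169 169 193 189 188 189 188 189 190 188 190 189]]
-10 [[294.0, 193.0], [288.3, 198.6], [291.1, 195.8]]
0 [[293.2, 192.7], [289.0, 198.9], [291.1, 195.8]]
9 [[292.5, 192.6], [289.8, 199.1], [291.1, 195.8]]
11 [[292.3, 192.5], [289.9, 199.1], [291.1, 195.8]]
20 [[291.6, 192.4], [290.7, 199.2], [291.1, 195.8]]
mark [[293.5 192.1]]
mark [[288.6 203.8]]
```

```bash
python3 - <<'E'
from h import *
s=manip.read_state();print(s["time_s"],s["ee_pos"],s["force"],s["finger_gap"]);print(manip.hand_in())
E
```

```text
17.7167 [0.48459704 0.02268332 0.284044  ] [-0.27154283 -3.16843484 14.40161944] 0.02535414976070356
the job is handed in; nothing more can be done
None
```

I pulled the large orange screwdriver from the middle hole of the stand, set its blade in the slot and turned the fastener anticlockwise until it resisted like its end stop. I then pushed the cover down and handed in at 17.7 s, still gripping and pressing. The hand-in reports no verdict.

- **Grip:** the fingers are 25.4 mm apart, holding the flats of the handle.
- **Cover shut:** travel stopped at about 0.157 m tip height, against 0.1565 m expected for the shut cover. Force then rose without further motion, to about 14 N upward at hand-in.
- **Slot alignment:** in the camera picture the slot lies at about 4° ± 6° yaw and the marks at about 9°, inside the 12.6° tolerance. The turning torque reached about 0.2 N m, above the stated friction, which fits the end stop. At this scale the picture is coarse.
- **Disagreement:** the wrist turned to 43° yaw, more than the roughly 17° play of the blade in the slot explains. The handle has probably turned a little in the fingers. The last picture still showed the blade in the slot and the driver upright.
- **Other objects:** I never moved near the jars, bottle, beaker or rack, and I noticed no contact with the other tools. I did not re-measure their positions at the end.

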